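# Clear the groove of a clamped board, then hold the clamp open at its mark

## Robot

A 6-joint arm with a two-finger parallel gripper is mounted at the origin on a cart in front of the work surface, level with it; the furniture and walls round the work are solid. World frame = base frame: x ahead of the robot, y to its left, z up, the work surface at z = 0. Lengths are in mm, angles in degrees, forces in N, time in s.
With the tool pointing down it reaches from about 300 to 850 mm from the base axis. Payload 4.2 kg.
Tool frame: the origin (TCP) lies midway between the tips of the shut fingers; the grasp point (between the pads) lies 19 mm behind it; z points along the fingers, y is the line along which they close (so a half turn about z gives the same grasp; the last joint's range is limited). The gripper opens to 91 mm and grips with 3 to 60 N. Pads are 32 mm wide; open, the fingers measure 118 mm over their backs; the gripper's body (76 mm by 178 mm) begins 60 mm behind the grasp point.
Start: joints at [-73.052, 18.312, 89.639, -0, 72.044, -1.146], TCP at [178.585, -546.581, 213.976] pointing down, gripper open.
Joint ranges: [-177.97, 177.97], [-48.28, 115.42], [12.27, 149.76], [-77.06, 257.06], [2.81, 150.46], [-146.56, 146.56]. Speed limits (degrees/s): [147.25, 147.25, 180, 180, 180, 180].

## Interface

Orientations are given as [roll, pitch, yaw] about the fixed x, y, z axes, in that order (R = Rz(yaw) Ry(pitch) Rx(roll)).
In Python, from workcell import env gives the robot as it stands.
- The arm moves only by the shell command python3 -m jog 'ROWS' [FORCE]. ROWS is a JSON object of lists of equal length, an entry for each row: "jaw": the finger opening in mm, from 0 to 91.2; "slide": the shift along the tool's x, y, z in units of 30 mm (1.0 is 30 mm), a list of three; "spin": the turn about the tool's z in units of 8 degrees (1.0 is 8 degrees). In form: {"jaw": [jaw, ...], "slide": [[dx, dy, dz], ...], "spin": [spin, ...]}. A call has 1 to 10 rows; each row shifts and turns the commanded pose from where the row before left it, along the tool's axes as they then stand; what a row does not reach is not made up. A row lasts 1/10 s, in which the tool goes at most 50 mm and 8.59 degrees, less where a joint would pass 70% of its speed; a pose out of reach is approached as far as the arm can. A call is refused whole if a number of a shift passes 1 or a number of a turn 1, either way. A call with a gripper value outside its range is refused whole. The fingers move at their own pace and stop on an object; FORCE is the grip in N (left out, the last holds). Time passes only in rows, so rows that do not move let the fingers close. It gives the time, the measured TCP pose, the force, the opening and the grip force at its end, in the units of the state.
- env.state(): the state, without advancing time (a new reading comes with each control period).
- env.grab_frame(name): name is "scene" or "top" or "wrist"; returns the picture (400x640x3 uint8, red, green, blue); there is no depth.
- env.camera_model(name): a dict with "fx", "fy", "cx", "cy" (pixels), "camera_from_world" (4x4, takes a point from world to camera coordinates). Camera axes: x right, y up, looking along -z (the intrinsics and any distortion apply to the point x, -y, -z); pixel columns grow to the right and rows downward; lengths in mm; the calibration is good to about 2 mm. A picture is of the moment at which its call begins: read the wrist's pose just before it. camera_model takes no time and is no camera call; for the wrist camera it gives the pose at the moment of the call.
- env.job_done(): hands the job in; it is judged then, once.
The state is a dict: "time_s": time; "qpos": joint angles; "qvel": joint speeds; "effort": joint torques, N m; "ee_pos": TCP position; "ee_rot": TCP orientation; "force": force on the tool from outside, world axes, zero at the start; "torque": the same for the moment, N m; "gripper_width": finger opening in mm; "gripper_force": force on a finger pad.
Only numpy, scipy, OpenCV 4.12 (cv2) and the standard library are available. Lean on these libraries where they do the work, as an engineer would, in place of code of your own. Each camera call takes 0.05 s, during which the arm holds its last target. There are 200 camera calls.

## Task

With the screwdriver from the wooden stand, trace the groove of the clamped board in one slow, steady stroke (about 40 mm/s), its tip down in the groove, from the end at the fixed fence to the end at the sliding jaw, and put the screwdriver back in the hole of its stand. Then take the bar handle of the spring-loaded jaw and pull the jaw back until its index fin is in line with the pointer of the mark clip, and finish holding it there against the spring, so that I can lift the board out: do not let go. Leave the board in its place, do not shift the mark clip, and leave the other things alone.

Things in the scene. Friction and masses are not known exactly. Their poses are not given: they have to be found in the camera images.
- fixture: Clamping fixture, fixed: aluminium base 150 x 400 x 12 mm (y -160 to +240). Origin on the bench surface; +y is the way the jaw is pulled, x lies across. From -y to +y: dark fence (top 50 mm above the bench), board, jaw, gap with rails, end bracket (y 150 to 165, top 44 mm), spring barrel. A scale strip lies along the -x side.
- jaw: Sliding dark steel jaw (top 40 mm above the bench) with a handle bar over it: 16 mm thick, 84 mm long along x, its centre 80 mm above the bench, on posts at x +-34 mm; 32 mm open below the bar. Origin at the bar's middle, axes as the fixture's. Slides along y, 0 to 65 mm; starts home, 0.5 mm off the board. A spring drives it home: 6 N there, 1.5 N more per 10 mm pulled.
- jaw_index (a point): Outer end of the thin (3 mm) index fin on the jaw's -x side, 37 mm above the bench, in line with the handle bar; it moves with the jaw.
- mark_point (a point): Tip of the 3 mm pointer of the mark clip, a small dark steel clip (12 mm wide) with a round screw head on the scale strip, facing the fin across a gap of 1.5 mm, 37 mm above the bench. Axes as the fixture's. It is 28 to 52 mm from the fin along the fixture's +y at the start. The clip can be pushed along the strip: do not.
- board: Brown wooden board lying in the fixture, loose, 100 (x) x 150 (y) x 28 mm, 0.35 kg. Origin at the centre of its underside, axes as the fixture's. Top 40 mm above the bench. Along its middle (x = 0) runs a straight groove over the whole length in y, 10 mm wide and 12 mm deep (floor 16 mm above the underside), between the fence and the jaw.
- groove_start (a point): Point on the groove's floor 15 mm from the fence end: the trace starts about here.
- groove_end (a point): Point on the groove's floor 15 mm from the jaw end: the trace ends about here.
- nest (a point): Where the board's origin belongs in the fixture, 12 mm above the bench; fixed.
- driver: Screwdriver, 160 mm long, 80 g, standing upright in the stand, handle up. Origin at the tip of the blade, z along it to the handle's end. Blade: round rod 5 mm thick, up to z 82 mm; then a flat shoulder and the handle: 20 mm thick at z 82 to 101, 24 to 26 mm at z 101 to 158. It can be gripped from above at z about 122 mm.
- driver_tip (a point): Tip of the screwdriver's blade (its origin).
- stand: Wooden block 60 x 60 x 86 mm, fixed to the bench, with one upright through hole in the middle. Origin at the centre of its underside.
- stand_hole0 (a point): Centre of the hole's mouth on the stand's top, 86 mm above the bench; hole 12 mm wide, chamfered. The screwdriver's blade hangs in the hole, its shoulder resting on the top (tip 4 mm above the bench).
- screw_bin: Bystander: dark bin with screws, 102 x 110 x 52 mm, at the left. Origin at its underside.
- sanding_block: Bystander: brown sanding block 116 x 80 x 26 mm, behind the fixture. Origin at its underside.
- pliers: Bystander: combination pliers lying flat, 176 mm long, at the front left. Origin at the end of the grips.
- chalk: Bystander: stick of white chalk, 76 mm long, at the front. Origin at its underside.
- empty_bin: Bystander: empty dark bin, 102 x 110 x 52 mm, behind the fixture. Origin at its underside.
Mind the look-alikes: they are no part of the job. What is shaped like the stand but green or pink is not meant.

How it is judged:
By the outcome, as a careful person would: the job done as asked, in the order asked, and still so for the second after the job is handed in, while the arm keeps its last pose, push and grip.
It also fails if it takes over 61 s, if anything falls off the work surface, if the arm or the gripper's body presses on something with over 40 N, if the wrist force passes 120 N, or if a joint passes its speed limit or range.

## Working session

There is one attempt and no reset: what is moved stays moved. The work goes in short steps, Python scripts to look and compute and a shell command to move; the robot and the scene stay as the last step left them, time stands still between calls to the robot, and variables do not carry over. Pictures are saved under pics/ and viewed, at most 10 in all, crops included, and the job is handed in when it is done.

```bash
ls; mkdir -p pics; python3 - <<'E'
from workcell import env
import cv2,numpy as np
for n in("scene","top"):
    im=env.grab_frame(n); cv2.imwrite(f"pics/{n}0.png",im[:,:,::-1])
    m=env.camera_model(n); print(n,{k:(np.round(v,3).tolist()) for k,v in m.items()})
s=env.state();print(s)
E
```

```text
pics
scene {'fx': 395.872, 'fy': 395.872, 'cx': 315.417, 'cy': 203.868, 'camera_from_world': [[0.584, -0.812, 0.016, -284.585], [0.383, 0.293, 0.876, -287.31], [-0.716, -0.506, 0.482, -864.511], [0.0, 0.0, 0.0, 1.0]]}
top {'fx': 485.525, 'fy': 485.525, 'cx': 320.945, 'cy': 190.212, 'camera_from_world': [[-0.024, -1.0, -0.01, 73.464], [0.984, -0.025, 0.178, -544.944], [-0.178, -0.006, 0.984, -1617.363], [0.0, 0.0, 0.0, 1.0]]}
{'time_s': 0.1, 'qpos': array([-7.30519708e+01,  1.83482195e+01,  8.96986593e+01, -8.63722486e-04,
        7.20452767e+01, -1.14556756e+00]), 'qvel': array([-0.05734415, -0.1276896 , -0.11342267,  0.11673232,  0.07252247,
        0.02115145]), 'effort': array([ 1.05213709e-03, -4.13332522e+01, -2.32510024e+01,  7.28875701e-02,
        4.21731512e-02, -6.01297870e-05]), 'ee_pos': array([ 178.44520768, -546.13309651,  213.20707419]), 'ee_rot': array([-1.79907847e+02, -1.02136041e-03,  1.80938628e+01]), 'force': array([-0.5113814 , -1.08944655, -0.50321494]), 'torque': array([-0.03715815,  0.02054552, -0.01351659]), 'gripper_force': 0.0, 'gripper_width': 91.4434881982121}
```

View pics/scene0.png

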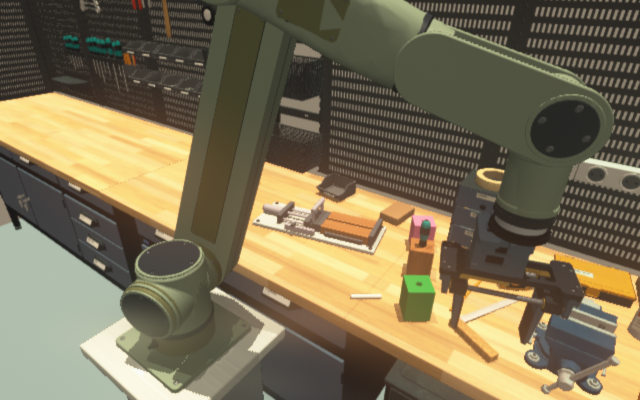

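View pics/top0.png

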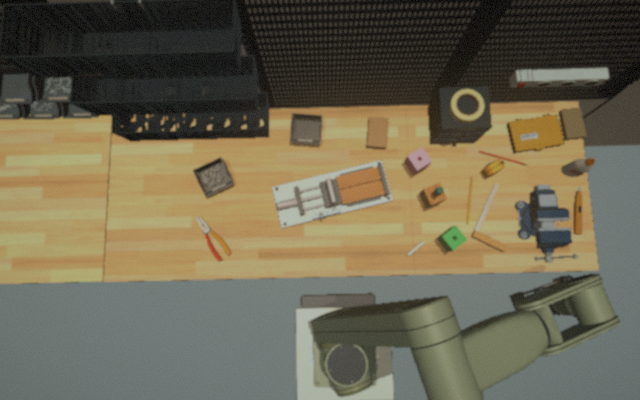

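Candidates for the stand, top view: brown block with the driver at (433,195), green block at (452,239), pink block at (419,160). Brown with the dark handle is the wooden stand. The fixture is at (333,195), with its jaw to the left (world +y).

```bash
cat > h.py <<'E'
from workcell import env
import numpy as np,cv2
from scipy.spatial.transform import Rotation as R
def ray(m,u,v):
    T=np.array(m["camera_from_world"]);d=np.array([(u-m["cx"])/m["fx"],-(v-m["cy"])/m["fy"],-1.])
    return -T[:3,:3].T@T[:3,3],T[:3,:3].T@d
def onz(m,u,v,z):
    o,d=ray(m,u,v);return o+d*(z-o[2])/d[2]
def proj(m,p):
    T=np.array(m["camera_from_world"]);c=T[:3,:3]@np.array(p)+T[:3,3]
    return np.array([m["cx"]+m["fx"]*c[0]/-c[2],m["cy"]-m["fy"]*c[1]/-c[2]])
def tool(target,s=None):  # shift in slide units to bring TCP to target
    s=s or env.state();r=R.from_euler("xyz",s["ee_rot"],degrees=True)
    return r.inv().apply(np.array(target)-s["ee_pos"])/30
def shot(name,cam="wrist"):
    m=env.camera_model(cam);im=env.grab_frame(cam);cv2.imwrite(f"pics/{name}.png",im[:,:,::-1]);
    np.save(f"pics/{name}.npy",m,allow_pickle=True);return m,im
E
python3 - <<'E'
from h import *
np.set_printoptions(precision=1,suppress=True)
m=env.camera_model("top")
print("stand",onz(m,433,197,86),"drv",onz(m,437,188,164))
for p in[(273,187),(283,225),(392,200),(384,162)]:print(onz(m,*p,12))
print("bar",onz(m,331,194,80))
w=env.camera_model("wrist");T=np.array(w["camera_from_world"]);print(w["fx"],w["cx"],w["cy"],-T[:3,:3].T@T[:3,3],T[:3,:3])
print(env.state()["ee_pos"], R.from_euler("xyz",env.state()["ee_rot"],degrees=True).as_matrix())
E
```

```text
stand [ 507.4 -313.6   86. ] drv [ 523.6 -310.5  164. ]
[569.1 228.7  12. ]
[434.1 194.8  12. ]
[ 512.3 -186.9   12. ]
[ 649.2 -165.4   12. ]
bar [527.2  26.4  80. ]
343.1828377819875 316.4256622851354 199.9984682738749 [ 244.1 -524.1  384.3] [[ 0.3 -1.  -0. ]
 [ 0.9  0.3 -0.2]
 [ 0.2  0.1  1. ]]
[ 178.4 -546.1  213.2] [[ 1.   0.3 -0. ]
 [ 0.3 -1.   0. ]
 [ 0.  -0.  -1. ]]
```

```bash
python3 -m jog '{"jaw":[91,91,91,91,91,91,91,91,91,91],"slide":[[0.9,-0.3,-0.3],[0.9,-0.3,-0.3],[0.9,-0.3,-0.3],[0.9,-0.3,-0.3],[0.9,-0.3,-0.3],[0.9,-0.3,0],[0.9,-0.3,0],[0.9,-0.3,0],[0.9,-0.3,0],[0.9,-0.3,0]],"spin":[0,0,0,0,0,0,0,0,0,0]}'
python3 -m jog '{"jaw":[91,91,91,91],"slide":[[0.9,-0.3,0],[0.9,-0.3,0],[0,0,0],[0,0,0]],"spin":[0.4,0.4,0,0]}'
python3 - <<'E'
from h import *
np.set_printoptions(precision=1,suppress=True)
m,im=shot("w1");s=env.state();print(s["time_s"],s["ee_pos"],s["ee_rot"],tool([512,-312,300]))
E
```

```text
time_s: 1.1
ee_pos: [407.9, -376.2, 258.5]
ee_rot: [-180.0, 0.0, 18.1]
force: [0.7, -0.1, 0.6]
gripper_width: 90.9
gripper_force: 0.0
time_s: 1.5
ee_pos: [453.9, -344.2, 258.4]
ee_rot: [-180.0, 0.1, 11.8]
force: [-1.2, -0.1, 0.1]
gripper_width: 91.0
gripper_force: 0.0
1.55 [ 453.4 -344.7  258.6] [-180.     0.1   11.7] [ 2.1 -0.7 -1.4]
```

View pics/w1.png

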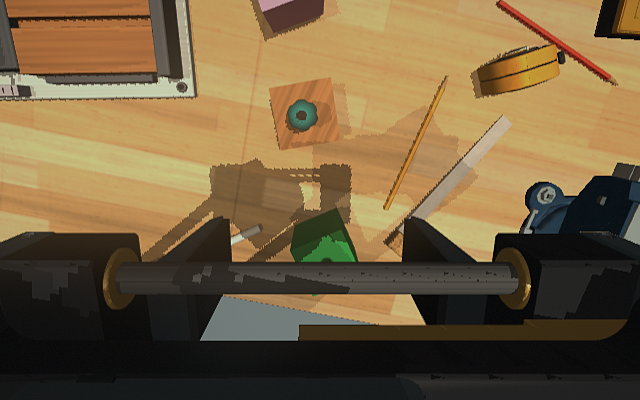

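The wrist view shows the brown stand's top with corners at about (270,88) and (340,140). The teal driver end is at (302,115), the green block at (325,250) and the pink block at (290,10). The brown one is confirmed.

```bash
python3 - <<'E'
from h import *
np.set_printoptions(precision=1,suppress=True)
m=np.load("pics/w1.npy",allow_pickle=True).item();im=cv2.imread("pics/w1.png")
hsv=cv2.cvtColor(im,cv2.COLOR_BGR2HSV)[60:160,250:360]
k=cv2.inRange(hsv,(78,60,30),(100,255,255));M=cv2.moments(k,True);u,v=250+M["m10"]/M["m00"],60+M["m01"]/M["m00"]
print(u,v,M["m00"]);p=onz(m,u,v,162);print(p,"drv by hole",onz(m,301.5,116,164),"stand",onz(m,305,114,86))
cv2.imwrite("pics/c1.png",cv2.resize(im[60:170,240:370],None,fx=4,fy=4))
print(tool([p[0],p[1],250]))
E
```

```text
302.4473684210526 112.84210526315789 76.0
[ 518.8 -319.   162. ] drv by hole [ 516.4 -318.8  164. ] stand [ 517.4 -318.6   86. ]
[ 2.3 -0.4  0.3]
```

View pics/c1.png

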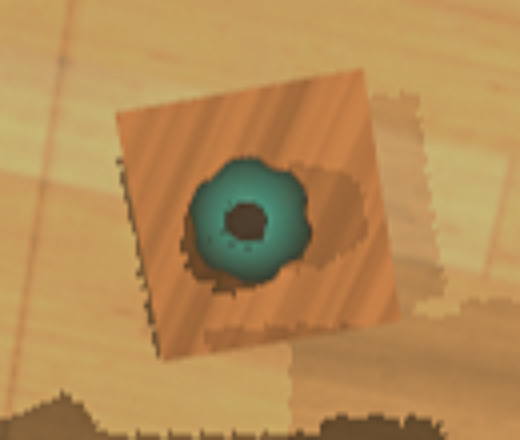

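The close crop shows the driver upright in the brown stand, with its end centred at about (301.5,115) and the stand centre at (304.8,114.2). I'll go above it, then down, and close.

```bash
python3 -m jog '{"jaw":[91,91,91,91,91,91,91,91,91,91],"slide":[[0.75,-0.14,0],[0.75,-0.14,0],[0.74,-0.14,0],[0,0,0],[0,0,0.8],[0,0,0.85],[0,0,0.85],[0,0,0.85],[0,0,0.85],[0,0,0.85]],"spin":[0,0,0,0,0,0,0,0,0,0]}' 30
python3 - <<'E'
from h import *
np.set_printoptions(precision=2,suppress=True)
print(tool([516.8,-318.7,107]))
E
```

```text
time_s: 2.55
ee_pos: [515.5, -319.7, 106.7]
ee_rot: [180.0, 0.0, 11.6]
force: [-0.0, -0.2, -0.1]
gripper_width: 90.8
gripper_force: 0.0
[ 0.05 -0.03 -0.01]
```

```bash
python3 -m jog '{"jaw":[10,10,10,10,10,10,10,10,10,10],"slide":[[0.05,-0.03,0],[0,0,0],[0,0,0],[0,0,0],[0,0,0],[0,0,0],[0,0,0],[0,0,0],[0,0,0],[0,0,0]],"spin":[0,0,0,0,0,0,0,0,0,0]}' 40
python3 -c "from h import *;print(env.state()['ee_pos'])"
```

```text
time_s: 3.55
ee_pos: [518.5, -317.4, 107.5]
ee_rot: [180.0, 0.0, 11.7]
force: [0.3, -0.1, 0.1]
gripper_width: 23.3
gripper_force: 40.0
[ 518.48621743 -317.43183804  107.45304492]
```

```bash
python3 -m jog '{"jaw":[10,10,10,10,10,10,10,10,10,10],"slide":[[0,0,-0.4],[0,0,-0.7],[0,0,-0.8],[0,0,-0.8],[0,0,-0.8],[0,0,-0.6],[0,-0.5,-0.2],[0,-0.9,-0.2],[0,-0.9,-0.2],[0,-0.9,-0.2]],"spin":[0,0,0,0,0,0,0,0,0,0]}'
python3 -m jog '{"jaw":[10,10,10,10,10,10,10,10,10,10],"slide":[[-0.05,-0.9,0],[-0.05,-0.9,0],[-0.05,-0.9,0],[-0.05,-0.9,0],[-0.05,-0.9,0],[-0.05,-0.9,0],[-0.05,-0.9,0],[0,-0.8,0],[0,-0.5,0],[0,0,0]],"spin":[0,0,0,0,0,0,0,0,0,0]}'
python3 - <<'E'
from h import *
np.set_printoptions(precision=1,suppress=True)
env.grab_frame("wrist");m,im=shot("w2");s=env.state();print(s["time_s"],s["ee_pos"],s["ee_rot"],proj(m,s["ee_pos"]),proj(m,s["ee_pos"]-[0,0,103]))
E
```

```text
time_s: 4.55
ee_pos: [497.9, -221.4, 254.1]
ee_rot: [-179.9, 0.1, 11.7]
force: [1.0, 0.4, -1.0]
gripper_width: 24.0
gripper_force: 40.0
time_s: 5.55
ee_pos: [440.9, -0.3, 254.1]
ee_rot: [-179.9, 0.1, 11.9]
force: [-0.1, -0.1, -1.2]
gripper_width: 23.9
gripper_force: 40.0
5.65 [441.8  -2.  254.2] [180.    0.   11.8] [319.5 246. ] [318.4 198.7]
```

View pics/w2.png

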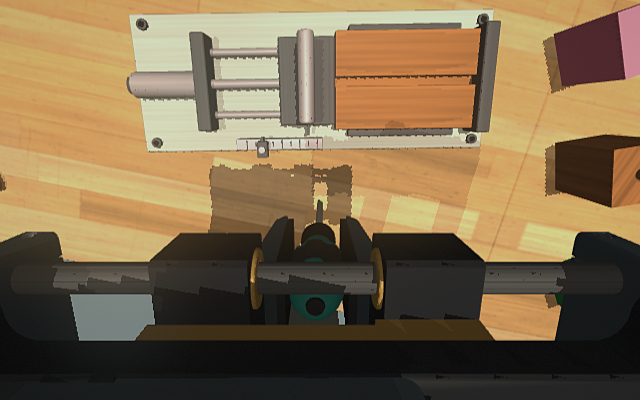

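Wrist view 2: the fence is at right (485,75), the board at (335–480, 30–130) with its groove at v≈77, and the bar at (306,75). The fin is near (307,130) and the clip near (262,147). The driver tip is at about (319,200), as predicted. I'll enlarge it for pixel positions.

```bash
python3 - <<'E'
import cv2
im=cv2.imread("pics/w2.png");cv2.imwrite("pics/c2.png",cv2.resize(im[15:160,230:500],None,fx=2.96,fy=2.96,interpolation=cv2.INTER_CUBIC))
cv2.imwrite("pics/c3.png",cv2.resize(im[110:165,235:335],None,fx=8,fy=8,interpolation=cv2.INTER_CUBIC))
E
```

```text
(no output)
```

View pics/c2.png

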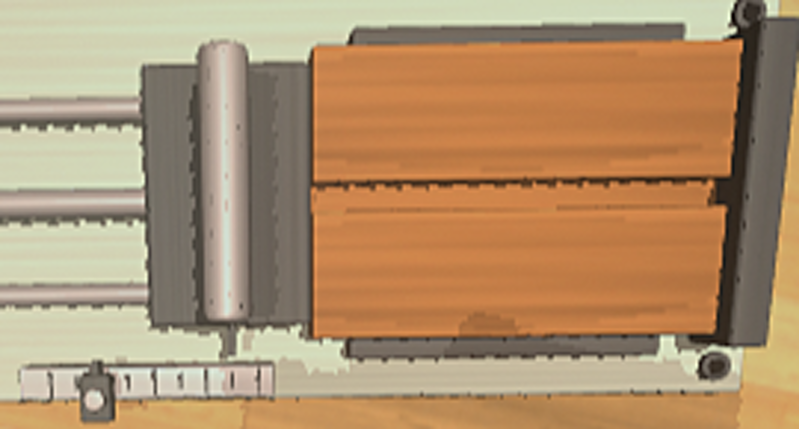

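View pics/c3.png

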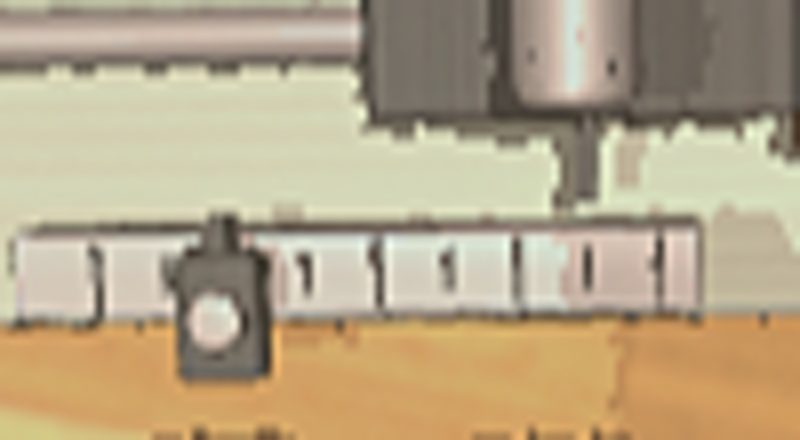

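The crops show the board's top corners at c2 (313,47), (743,40), (724,334) and (313,336), and the groove edges at v≈181 and v≈208. In c3 the fin end is at (575,198) and the pointer tip at (222,217).

```bash
cat > m.py <<'E'
from h import *
np.set_printoptions(precision=2,suppress=True)
m=np.load("pics/w2.npy",allow_pickle=True).item()
P=lambda u,v,z:onz(m,230+u/2.96,15+v/2.96,z)[:2]
Q=lambda u,v,z:onz(m,235+u/8,110+v/8,z)[:2]
c=[P(*p,40) for p in[(313,47),(743,40),(724,334),(313,336)]]
print("corners",*c,"L",np.linalg.norm(c[0]-c[1]),np.linalg.norm(c[2]-c[3]),np.linalg.norm(c[0]-c[3]),np.linalg.norm(c[1]-c[2]))
g=[[P(318,184,40),P(318,211,40)],[P(725,177.5,40),P(722,205,40)]]
print("groove",g, "w",[np.linalg.norm(a-b) for a,b in g])
yd=(c[0]+c[3]-c[1]-c[2]);yd/=np.linalg.norm(yd);
gd=(g[0][0]+g[0][1]-g[1][0]-g[1][1]);gd/=np.linalg.norm(gd)
yaw=lambda d:np.degrees(np.arctan2(-d[0],d[1]))
ctr=np.mean(c,axis=0);print("yaw",yaw(yd),yaw(gd),yaw(c[0]-c[1]),yaw(c[3]-c[2]),"ctr",ctr)
f,k=Q(575,198,37),Q(222,217,37);print("fin",f,"mark",k,"dy",(k-f)@gd,"dx",(k-f)@np.array([gd[1],-gd[0]]))
b=[P(222,42,88),P(225,320,88)];print("bar ends z88",b,np.linalg.norm(b[0]-b[1]), yaw(b[0]-b[1]))
gc=np.mean(g,axis=(0,1));x=np.array([gd[1],-gd[0]]);gl=gc+x*((ctr-gc)@x)*0
mid=gc+gd*((ctr-gc)@gd);print("groove mid",mid,"start",mid-60*gd,"end",mid+60*gd)
E
python3 m.py
```

```text
corners [592.43  10.74] [ 625.01 -134.85] [ 528.16 -159.95] [496.33 -10.67] L 149.19439365247527 152.63608270116694 98.45243950772895 100.0465912652735
groove [[array([548.84,  -0.81]), array([539.85,  -2.82])], [array([ 580.68, -142.97]), array([ 571.52, -144.87])]] w [np.float64(9.21349992920734), np.float64(9.354875946900249)]
yaw 12.320920379849504 12.597700332367602 12.6129262727805 12.03549878779468 ctr [560.48 -73.68]
fin [483.04  19.13] mark [470.45  66.8 ] dy 49.270578228325576 dx -1.8897647551605978
bar ends z88 [array([577.77,  38.48]), array([497.07,  21.38])] 82.49038860691418 -78.03640365318819
groove mid [560.41 -73.7 ] start [ 573.49 -132.25] end [547.32 -15.14]
```

```bash
python3 -m jog '{"jaw":[10,10,10,10,10,10,10,10,10,10],"slide":[[0.3,0.5,0.2],[0.5,0.75,0.4],[0.5,0.75,0.4],[0.5,0.75,0.4],[0.5,0.75,0.4],[0.5,0.75,0.4],[0.4,0.6,0.4],[0.2,0.33,0.4],[0,0,0],[0,0,0]],"spin":[-0.06,0,0,0,0,0,0,0,0,0]}'
python3 - <<'E'
from h import *
np.set_printoptions(precision=2,suppress=True)
env.grab_frame("wrist");m,im=shot("w3");s=env.state();print(s["time_s"],s["ee_pos"],s["ee_rot"],s["force"],"tip pred",proj(m,s["ee_pos"]-[0,0,103]),tool([573.2,-132.3,163]))
cv2.imwrite("pics/c4.png",cv2.resize(im[100:250,220:420,::-1],None,fx=4,fy=4,interpolation=cv2.INTER_CUBIC))
E
```

```text
time_s: 6.65
ee_pos: [574.1, -132.7, 164.1]
ee_rot: [-179.9, 0.1, 12.1]
force: [-0.0, -0.3, -1.0]
gripper_width: 24.0
gripper_force: 40.0
6.75 [ 574.51 -132.3   165.22] [179.99  -0.04  12.19] [-0.06 -0.52 -0.9 ] tip pred [317.5  198.91] [-0.04 -0.01  0.07]
```

View pics/c4.png

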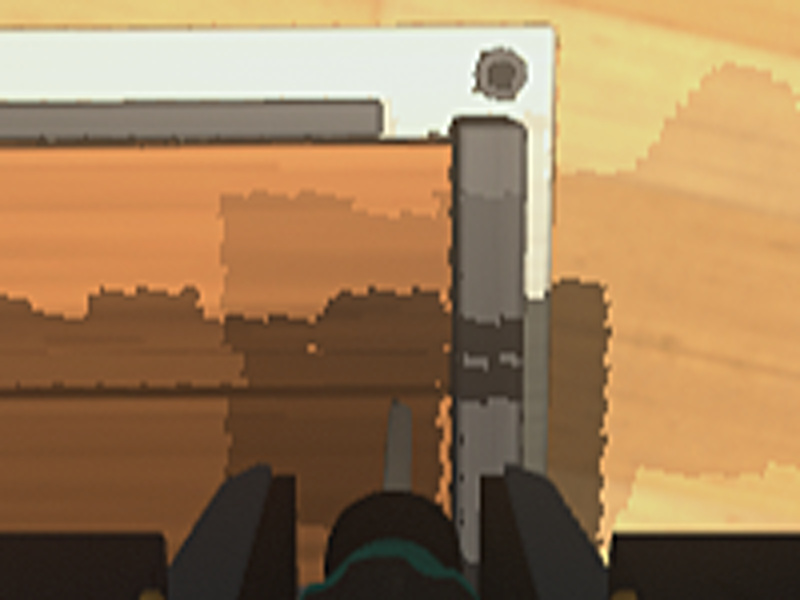

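Tip at (319.75,200.5). Far groove edge (dark line) at row ≈197, and the fence face at column ≈332.5.

```bash
python3 - <<'E'
from h import *
np.set_printoptions(precision=1,suppress=True)
m=np.load("pics/w3.npy",allow_pickle=True).item()
q=lambda u,v,z:onz(m,220+u/4,100+v/4,z)[:2]
c,s=np.cos(np.radians(12.3)),np.sin(np.radians(12.3));F=np.array([[c,s],[-s,c]])
o=np.array([560.4,-73.7])
for n,p in dict(tip=q(399,402,61.5),tip2=q(399,402,58),gU=q(395,385,40),gU0=q(20,387,40),gL=q(395,391,40),fence=q(452,330,40),brdU=q(400,143,40),brdU0=q(20,143,40)).items(): print(n,p,F@(p-o))
im=cv2.imread("pics/w3.png");print(im[185:212,260].sum(1),im[185:212,290].sum(1))
E
```

```text
tip [ 573.4 -134.4] [ -0.2 -62.1]
tip2 [ 572.5 -134.7] [ -1.1 -62.2]
gU [ 571.7 -134.1] [ -1.9 -61.4]
gU0 [553.7 -52.8] [-2.1 21.8]
gL [ 570.3 -134.4] [ -3.2 -61.4]
fence [ 586.4 -143.7] [ 10.5 -74. ]
brdU [ 623.6 -124. ] [ 51.  -62.6]
brdU0 [606.6 -45.1] [51.3 18.1]
[261 263 246 245 265 260 260 260 258 261 275 225 153 144 202 260 271 264
 249 242 245 249 247 246 241 242 235] [203 204 199 193 198 197 196 198 200 196 204 184 153 156 179 202 206 196
 187 183 186 190 185 187 185 182 184]
```

```bash
python3 -m jog '{"jaw":[10,10,10,10,10,10,10],"slide":[[0.03,-0.07,0],[0,0,0.25],[0,0,0.25],[0,0,0.25],[0,0,0.2],[0,0,0],[0,0,0]],"spin":[0,0,0,0,0,0,0]}'
python3 -m jog '{"jaw":[10,10,10],"slide":[[0,0,0.07],[0,0,0],[0,0,0]],"spin":[0,0,0]}'
python3 -m jog '{"jaw":[10,10],"slide":[[0,0,0.03],[0,0,0]],"spin":[0,0]}'
```

```text
time_s: 7.45
ee_pos: [575.3, -130.6, 135.7]
ee_rot: [-180.0, 0.0, 12.2]
force: [0.4, 0.2, -1.0]
gripper_width: 23.8
gripper_force: 40.0
time_s: 7.75
ee_pos: [575.4, -130.6, 134.0]
ee_rot: [180.0, -0.0, 12.2]
force: [-0.3, -0.2, -1.4]
gripper_width: 23.9
gripper_force: 40.0
time_s: 7.95
ee_pos: [575.3, -130.6, 132.9]
ee_rot: [180.0, 0.0, 12.2]
force: [-0.8, 0.1, -0.8]
gripper_width: 23.8
gripper_force: 40.0
```

```bash
python3 -m jog '{"jaw":[10,10],"slide":[[0,0,0.03],[0,0,0]],"spin":[0,0]}'
python3 -m jog '{"jaw":[10,10],"slide":[[0,0,0.03],[0,0,0]],"spin":[0,0]}'
python3 - <<'E'
from h import *
np.set_printoptions(precision=2,suppress=True)
m,im=shot("w4");s=env.state();print(s["ee_pos"],s["force"],proj(m,s["ee_pos"]-[0,0,103]))
cv2.imwrite("pics/c5.png",cv2.resize(im[130:240,250:390,::-1],None,fx=5,fy=5,interpolation=cv2.INTER_CUBIC))
E
```

```text
time_s: 8.15
ee_pos: [575.3, -130.5, 131.9]
ee_rot: [-180.0, 0.0, 12.2]
force: [-0.1, 0.0, -1.5]
gripper_width: 24.3
gripper_force: 40.0
time_s: 8.35
ee_pos: [575.3, -130.5, 131.0]
ee_rot: [-180.0, 0.0, 12.2]
force: [0.7, 1.0, -1.0]
gripper_width: 23.6
gripper_force: 40.0
[ 575.27 -130.54  131.04] [-0.01 -0.21 -0.16] [317.56 199.05]
```

View pics/c5.png

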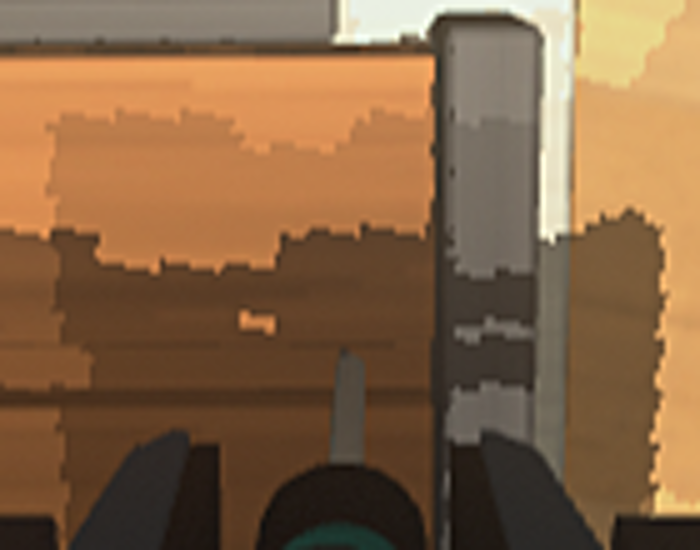

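The tip is in the groove at crop (348,348). The far edge line is at v≈343 and the near wall is the dark band at v≈388–405.

```bash
python3 - <<'E'
from h import *
np.set_printoptions(precision=1,suppress=True)
m=np.load("pics/w4.npy",allow_pickle=True).item()
q=lambda u,v,z:onz(m,250+u/5,130+v/5,z)[:2]
c,s=np.cos(np.radians(12.3)),np.sin(np.radians(12.3));F=np.array([[c,s],[-s,c]])
o=np.array([560.4,-73.7])
for n,p in dict(tip=q(348,348,28),bladeL=q(334,400,40),bladeR=q(364,400,40),farR=q(390,344,40),farL=q(120,344,40),nearTop=q(250,404,40),nearTopL=q(20,404,40),nearBot=q(250,390,28),brd=q(200,48,40),fence=q(436,200,40)).items(): print(n,F@(p-o))
im=cv2.imread("pics/w4.png")[192:216]
for u in(275,300,330):print(im[:,u].sum(1))
E
```

```text
tip [  1.9 -60.4]
bladeL [ -3.5 -58.1]
bladeR [ -3.5 -62.8]
farR [  5.6 -66.9]
farL [  5.8 -24.4]
nearTop [ -4.1 -44.7]
nearTopL [-4.  -8.2]
nearBot [ -5.2 -44.1]
brd [ 51.8 -38. ]
fence [ 28.5 -73.9]
[199 199 202 201 197 205 189 184 200 196 199 195 194 194 202 183 150 153
 152 176 197 199 199 194]
[180 315 414 311 176 194 190 190 195 191 194 194 195 193 202 184 150 155
 158 176 198 198 204 196]
[207 205 200 197 196 194 198 195 189 195 193 189 190 193 196 173 150 157
 165 186 201 198 199 197]
```

```bash
python3 -m jog '{"jaw":[10,10,10],"slide":[[0.03,0,0],[0,0,0.02],[0,0,0]],"spin":[0,0,0]}'
python3 -m jog '{"jaw":[10,10],"slide":[[0,0,0.03],[0,0,0]],"spin":[0,0]}'
```

```text
time_s: 8.7
ee_pos: [576.2, -130.4, 130.5]
ee_rot: [180.0, 0.0, 12.2]
force: [0.2, 0.2, -1.2]
gripper_width: 23.7
gripper_force: 40.0
time_s: 8.9
ee_pos: [576.1, -130.4, 129.5]
ee_rot: [-180.0, 0.0, 12.2]
force: [-0.5, -0.0, -0.9]
gripper_width: 23.6
gripper_force: 40.0
```

```bash
python3 -m jog '{"jaw":[10,10],"slide":[[0,0,0.03],[0,0,0]],"spin":[0,0]}'
python3 -m jog '{"jaw":[10,10],"slide":[[0,0,0.03],[0,0,0]],"spin":[0,0]}'
```

```text
time_s: 9.1
ee_pos: [576.1, -130.4, 128.6]
ee_rot: [-180.0, 0.0, 12.2]
force: [-1.0, 0.2, -0.8]
gripper_width: 23.5
gripper_force: 40.0
time_s: 9.3
ee_pos: [576.1, -130.4, 127.7]
ee_rot: [-180.0, 0.0, 12.2]
force: [-0.0, -0.2, -0.8]
gripper_width: 23.5
gripper_force: 40.0
```

```bash
python3 -m jog '{"jaw":[10,10],"slide":[[0,0,0.03],[0,0,0]],"spin":[0,0]}'
python3 -m jog '{"jaw":[10,10],"slide":[[0,0,0.03],[0,0,0]],"spin":[0,0]}'
python3 - <<'E'
from h import *
np.set_printoptions(precision=2,suppress=True)
m,im=shot("w5");s=env.state();print(s["ee_pos"],s["force"],proj(m,s["ee_pos"]-[0,0,103]))
cv2.imwrite("pics/c6.png",cv2.resize(im[150:240,270:370,::-1],None,fx=6,fy=6,interpolation=cv2.INTER_CUBIC))
E
```

```text
time_s: 9.5
ee_pos: [576.1, -130.4, 126.8]
ee_rot: [-180.0, 0.0, 12.2]
force: [-1.1, 0.6, -1.3]
gripper_width: 23.8
gripper_force: 40.0
time_s: 9.7
ee_pos: [576.1, -130.4, 125.9]
ee_rot: [180.0, 0.0, 12.2]
force: [0.6, 0.2, -0.6]
gripper_width: 23.6
gripper_force: 40.0
[ 576.15 -130.34  125.99] [ 0.06  0.66 -0.5 ] [317.55 199.06]
```

View pics/c6.png

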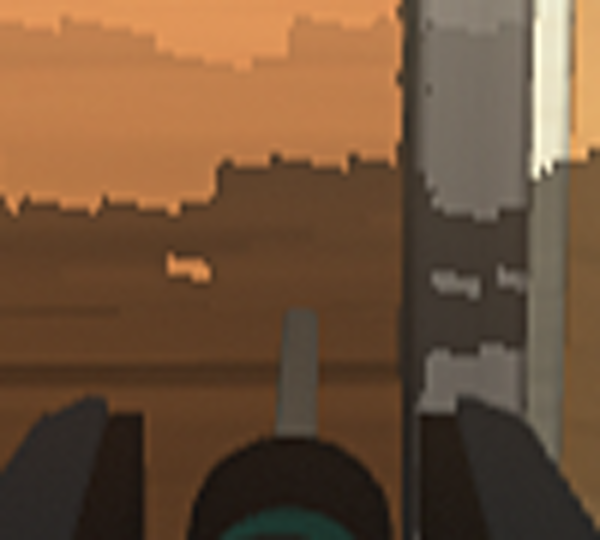

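```bash
for i in 1; do :; done; python3 -m jog '{"jaw":[10,10],"slide":[[0,0,0.03],[0,0,0]],"spin":[0,0]}'|sed -n '2p;4p'
python3 -m jog '{"jaw":[10,10],"slide":[[0,0,0.03],[0,0,0]],"spin":[0,0]}'|sed -n '2p;4p'
python3 - <<'E'
from h import *
np.set_printoptions(precision=2,suppress=True)
m=env.camera_model("scene");s=env.state();t=np.array(s["ee_pos"])
for d in(19,0,-21,-103):print(d,proj(m,t+[0,0,d]))
shot("s1","scene");im=cv2.imread("pics/s1.png");x,y=proj(m,t).astype(int)
cv2.imwrite("pics/c7.png",cv2.resize(im[y-50:y+60,x-65:x+75],None,fx=5,fy=5,interpolation=cv2.INTER_CUBIC));print(x-65,y-50,s["force"],s["torque"])
E
```

```text
ee_pos: [576.1, -130.4, 125.0]
force: [0.9, 0.4, -1.6]
ee_pos: [576.3, -130.4, 124.3]
force: [0.3, -0.4, -0.0]
19 [370.9  196.63]
0 [370.36 202.41]
-21 [369.77 208.7 ]
-103 [367.56 232.22]
305 152 [ 0.27 -0.37 -0.04] [0.01 0.06 0.02]
```

View pics/c7.png

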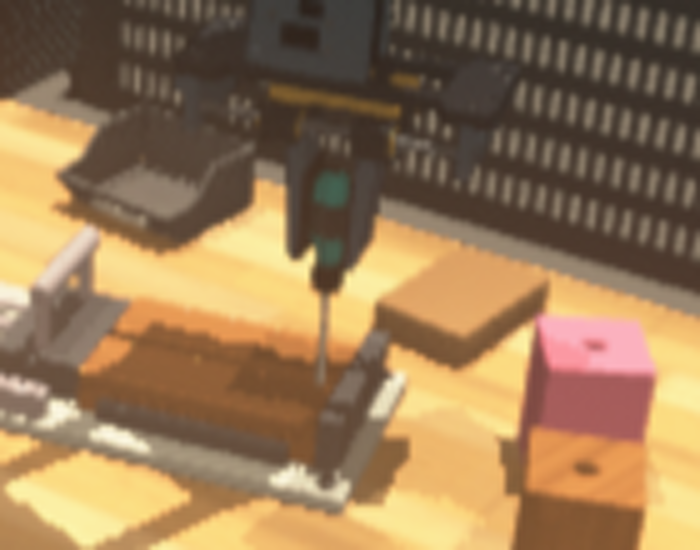

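```bash
python3 -m jog '{"jaw":[10,10],"slide":[[0,0,0.02],[0,0,0]],"spin":[0,0]}'|sed -n '2p;4p'
python3 -m jog '{"jaw":[10],"slide":[[0,0,0]],"spin":[0]}'|sed -n '2p;4p'
python3 -c "
from h import *
m=np.load('pics/w5.npy',allow_pickle=True).item();s=env.state();print(s['torque'],s['effort'])"
```

```text
ee_pos: [576.5, -130.4, 124.2]
force: [-0.8, -0.1, 2.0]
ee_pos: [576.5, -130.4, 124.2]
force: [-1.6, -0.7, 3.6]
[ 0.07237387  0.0769389  -0.00339168] [-1.03419512e-01 -4.21491909e+01 -2.01644629e+01  1.99084912e-03
 -1.78684616e-01 -9.69267458e-04]
```

The floor is felt at TCP z≈124.3. Back off about 1 mm, recentre, then make the stroke at 4 mm per row.

```bash
python3 -m jog '{"jaw":[10,10,10],"slide":[[-0.03,0,-0.03],[0,0,0],[0,0,0]],"spin":[0,0,0]}'|sed -n '2p;4p'
python3 -m jog '{"jaw":[10,10,10,10,10,10,10,10,10,10],"slide":[[0,-0.13,0],[0,-0.13,0],[0,-0.13,0],[0,-0.13,0],[0,-0.13,0],[0,-0.13,0],[0,-0.13,0],[0,-0.13,0],[0,-0.13,0],[0,-0.13,0]],"spin":[0,0,0,0,0,0,0,0,0,0]}'
```

```text
ee_pos: [575.1, -130.6, 124.3]
force: [-0.3, -0.1, 0.1]
time_s: 11.8
ee_pos: [567.0, -92.1, 124.5]
ee_rot: [180.0, -0.0, 12.2]
force: [0.3, 0.5, -1.7]
gripper_width: 23.8
gripper_force: 40.0
```

```bash
python3 -m jog '{"jaw":[10,10,10,10,10,10,10,10,10,10],"slide":[[0,-0.13,0],[0,-0.13,0],[0,-0.13,0],[0,-0.13,0],[0,-0.13,0],[0,-0.13,0],[0,-0.13,0],[0,-0.13,0],[0,-0.13,0],[0,-0.13,0]],"spin":[0,0,0,0,0,0,0,0,0,0]}'|sed -n '2p;4p'
python3 -m jog '{"jaw":[10,10,10,10,10,10,10,10,10,10],"slide":[[0,-0.13,0],[0,-0.13,0],[0,-0.13,0],[0,-0.13,0],[0,-0.13,0],[0,-0.13,0],[0,-0.13,0],[0,-0.13,0],[0,-0.13,0],[0,-0.13,0]],"spin":[0,0,0,0,0,0,0,0,0,0]}'|sed -n '2p;4p'
python3 -m jog '{"jaw":[10,10,10],"slide":[[0,-0.07,0],[0,0,0],[0,0,0]],"spin":[0,0,0]}'|sed -n '2p;4p'
python3 - <<'E'
from h import *
np.set_printoptions(precision=2,suppress=True)
m,im=shot("w6");s=env.state();print(s["time_s"],s["ee_pos"],s["ee_rot"],tool([517,-318.7,220]))
E
```

```text
ee_pos: [558.8, -54.0, 124.6]
force: [0.1, -0.4, -0.8]
ee_pos: [550.6, -15.9, 124.5]
force: [0.3, -0.6, -1.3]
ee_pos: [550.3, -14.2, 124.6]
force: [-0.0, 1.5, -0.9]
14.15 [550.26 -14.25 124.53] [179.99  -0.    12.17] [-3.22  9.69 -3.18]
```

```bash
python3 -m jog '{"jaw":[10,10,10,10,10,10,10,10],"slide":[[0,-0.09,0],[0,0,0],[0,0,-0.3],[0,0,-0.6],[0,0,-0.8],[0,0,-0.8],[0,0,-0.7],[0,0,-0.3]],"spin":[0,0,0,0,0,0,0,0]}'|sed -n '2p;4p'
python3 -m jog '{"jaw":[10,10,10,10,10,10,10,10,10,10],"slide":[[-0.2,0.6,0],[-0.3,0.9,0],[-0.3,0.9,0],[-0.3,0.9,0],[-0.3,0.9,0],[-0.3,0.9,0],[-0.3,0.9,0],[-0.3,0.9,0],[-0.3,0.9,0],[-0.3,0.9,0]],"spin":[0,0,0,0,0,0,0,0,0,0]}'|sed -n '2p;4p'
python3 -m jog '{"jaw":[10,10,10,10],"slide":[[-0.27,0.8,0],[0,0.15,0],[0,0,0],[0,0,0]],"spin":[0.07,0,0,0]}'
python3 - <<'E'
from h import *
np.set_printoptions(precision=3,suppress=True)
print(tool([518.5,-317.4,107.4]))
E
```

```text
ee_pos: [550.7, -11.6, 232.4]
force: [0.5, -0.6, -0.5]
ee_pos: [519.1, -286.0, 229.2]
force: [0.2, 0.1, -0.6]
time_s: 16.35
ee_pos: [517.7, -313.6, 229.3]
ee_rot: [-179.9, 0.0, 11.6]
force: [0.4, -0.6, -1.7]
gripper_width: 23.8
gripper_force: 40.0
[0.003 0.133 4.064]
```

```bash
python3 -m jog '{"jaw":[10,10,10,10,10,10,10,10,10],"slide":[[0,0.13,0],[0,0,0],[0,0,0.4],[0,0,0.4],[0,0,0.3],[0,0,0.2],[0,0,0.2],[0,0,0.1],[0,0,0]],"spin":[0,0,0,0,0,0,0,0,0]}'|sed -n '2p;4p'
python3 -m jog '{"jaw":[10,10,10,10,10],"slide":[[0,0,0.2],[0,0,0.2],[0,0,0.2],[0,0,0],[0,0,0]],"spin":[0,0,0,0,0]}'|sed -n '2p;4p'
```

```text
ee_pos: [518.3, -318.3, 181.1]
force: [-0.7, -0.2, -0.2]
ee_pos: [518.4, -318.3, 163.3]
force: [-0.5, -0.1, -1.1]
```

```bash
python3 -m jog '{"jaw":[10,10,10,10,10,10,10],"slide":[[0,0,0.4],[0,0,0.4],[0,0,0.4],[0,0,0.4],[0,0,0.15],[0,0,0],[0,0,0]],"spin":[0,0,0,0,0,0,0]}'|sed -n '2p;4p'
python3 -m jog '{"jaw":[10,10,10],"slide":[[0,0,0.07],[0,0,0],[0,0,0]],"spin":[0,0,0]}'|sed -n '2p;4p'
python3 -m jog '{"jaw":[10,10,10],"slide":[[0,0,0.06],[0,0,0],[0,0,0]],"spin":[0,0,0]}'|sed -n '2p;4p'
```

```text
ee_pos: [518.7, -318.5, 111.2]
force: [0.5, -0.6, -0.3]
ee_pos: [518.6, -318.5, 109.3]
force: [0.2, -0.2, -1.8]
ee_pos: [518.7, -318.5, 107.4]
force: [-0.5, -0.6, -0.5]
```

```bash
python3 -m jog '{"jaw":[10,10,10],"slide":[[0,0,0.06],[0,0,0],[0,0,0]],"spin":[0,0,0]}'|sed -n '2p;4p'
python3 -m jog '{"jaw":[10,10,10],"slide":[[0,0,0.06],[0,0,0],[0,0,0]],"spin":[0,0,0]}'|sed -n '2p;4p'
```

```text
ee_pos: [519.0, -318.6, 107.2]
force: [-1.0, 1.7, 8.3]
ee_pos: [519.3, -318.7, 107.1]
force: [-3.2, 2.4, 16.0]
```

```bash
python3 -m jog '{"jaw":[10,10,10],"slide":[[0,0,0.06],[0,0,0],[0,0,0]],"spin":[0,0,0]}'|sed -n '2p;4p'
```

```text
ee_pos: [519.7, -318.9, 107.0]
force: [-4.9, 3.7, 23.5]
```

The shoulder is on the stand at TCP z≈107.3, the same height as the grasp. I'll relieve the preload, open, and rise.

```bash
python3 -m jog '{"jaw":[10,10,10],"slide":[[0,0,-0.16],[0,0,0],[0,0,0]],"spin":[0,0,0]}'|sed -n '2p;4p'
python3 -m jog '{"jaw":[40,70,91,91,91,91],"slide":[[0,0,0],[0,0,0],[0,0,0],[0,0,0],[0,0,0],[0,0,0]],"spin":[0,0,0,0,0,0]}'
python3 -m jog '{"jaw":[91,91,91,91,91,91,91,91,91,91],"slide":[[0,0,-0.3],[0,0,-0.7],[0,0,-0.9],[0,0,-0.9],[0,0,-0.9],[0,0,-0.9],[-0.75,0.14,-0.45],[-0.75,0.14,0],[-0.74,0.14,0],[0,0,0]],"spin":[0,0,0,0,0,0,0,0,0,0]}'
python3 - <<'E'
from h import *
np.set_printoptions(precision=2,suppress=True)
env.grab_frame("wrist");m,im=shot("w7");s=env.state();print(s["time_s"],s["ee_pos"],s["ee_rot"])
for n in("w1","w7"):
    m=np.load(f"pics/{n}.npy",allow_pickle=True).item();im=cv2.imread(f"pics/{n}.png")
    k=cv2.inRange(cv2.cvtColor(im,cv2.COLOR_BGR2HSV),(75,50,25),(100,255,255));k[170:]=0;k[:,:240]=0;k[:,380:]=0
    b=cv2.boundingRect(k);print(n,b,cv2.countNonZero(k),onz(m,b[0]+b[2]/2,b[1]+b[3]/2,164))
E
```

```text
ee_pos: [518.9, -318.6, 107.2]
force: [-0.8, -0.1, 7.4]
time_s: 20.85
ee_pos: [518.4, -318.3, 106.4]
ee_rot: [-180.0, 0.0, 11.6]
force: [0.1, 0.5, 0.1]
gripper_width: 68.8
gripper_force: 0.0
time_s: 21.85
ee_pos: [453.2, -345.0, 259.3]
ee_rot: [179.9, 0.0, 11.5]
force: [-0.0, -0.2, 0.2]
gripper_width: 91.1
gripper_force: 0.0
21.95 [ 455.32 -344.33  258.82] [179.96  -0.08  11.56]
w1 (290, 103, 23, 23) 265 [ 517.51 -318.59  164.  ]
w7 (290, 104, 22, 23) 273 [ 517.8  -319.08  164.  ]
```

The driver is back, at the same place to within 0.5 mm. Next, a close look at fin and pointer from the front side.

```bash
python3 -m jog '{"jaw":[91,91,91,91,91,91,91,91,91,91],"slide":[[0,-0.95,0],[0,-0.95,0],[0,-0.95,0],[0.1,-0.95,0],[0.2,-0.95,0],[0.2,-0.95,0],[0.2,-0.95,0.5],[0.2,-0.95,0.8],[0.2,-0.95,0.8],[0.2,-0.95,0.8]],"spin":[-0.09,0,0,0,0,0,0,0,0,0]}'|sed -n '2p;4p'
python3 -m jog '{"jaw":[91,91,91,91,91,91,91,91],"slide":[[0,-0.95,0.8],[0,-0.95,0.8],[0,-0.95,0.7],[0,-0.3,0.5],[0,0,0.3],[0,0,0],[0,0,0],[0,0,0]],"spin":[0,0,0,0,0,0,0,0]}'|sed -n '2p;3p;4p'
python3 - <<'E'
from h import *
np.set_printoptions(precision=2,suppress=True,linewidth=220)
m,im=shot("w8");s=env.state();print(s["time_s"],s["ee_pos"],s["ee_rot"])
mm=np.load("pics/w2.npy",allow_pickle=True).item()
for n,p in dict(fin=[483.04,19.13,37],mark=[470.45,66.8,37]).items():
    u,v=proj(m,p);print(n,u,v);u,v=int(u),int(v)
    print(cv2.cvtColor(im,cv2.COLOR_RGB2GRAY)[v-12:v+13,u-12:u+13])
E
```

```text
ee_pos: [433.5, -55.6, 170.6]
force: [-0.5, 0.2, -0.5]
ee_pos: [413.6, 34.5, 78.8]
ee_rot: [180.0, -0.1, 12.3]
force: [-1.1, 1.2, -1.0]
23.8 [413.49  34.44  78.78] [179.98  -0.11  12.27]
fin 366.9619697914961 120.39237761034246
[[167 107 114 117 117 117 113 116 214 208 207 168 134  40 114 109 106 105 103 163 177 176 176 209 207]
 [210 169 112 117 118 117 112 112 209 201 204 211 165  35 113 108 107 104 103 161 176 171 170 203 200]
 [206 166 111 115 118 116 114 172 206 200 202 209 138  36 114 109 107 104 104 172 176 171 187 202 199]
 [202  95 106 112 116 116 117 216 204 199 202 208 107  39 113 109 106 104 105 182 173 171 203 199 197]
 [200 159 166 169 110 113 118 215 205 202 202 207 107  39 114 108 107 104 104 180 170 168 202 198 196]
 [198 202 208 213 108 114 115 171 162 159 205 208 108  39 113 110 107 103 104 180 170 167 200 198 197]
 [198 200 203 164 110 116 114 109 107 165 206 208 109  40 113 109 106 105 104 182 172 187 200 199 198]
 [198 201 204 101 114 118 117 114 116 213 205 209 108  47 114 109 107 103 104 181 174 204 200 199 199]
 [199 202 207 104 116 119 118 115 116 212 204 20
[... 3620 characters left out ...]
 201 204 119 122 112 113 114 114  94  57 121 195 145 171 169 204 198 212 209 210]
 [205 208 211 171 155 129 133  92  94  97  90  91  90  85  57  97 142  60  61  65 142 161 195 188 188]
 [208 185 156  94  62  66  68  72  74  85  77  78  78  84  76  73  72  74  74  65  65 128 177 169 189]
 [213 120  69  91  95  98  98 100 100  98 101 101 102 102 100 101 100 101 103  91  63  89 182 172 208]
 [218  83  86 106 108 110 109 110 110 110 110 112 112 111 111 111 112 113 113  99  75  57 183 171 187]
 [222  90  90 110 111 112 114 113 112 113 113 115 116 114 114 115 117 117 118 101  80  58 182 169 165]
 [222  88  89 108 110 111 111 111 111 111 110 112 115 112 114 113 114 116 116  99  80  59 182 169 165]]
```

```bash
python3 - <<'E'
from h import *
np.set_printoptions(precision=2,suppress=True)
m=np.load("pics/w8.npy",allow_pickle=True).item()
c,s=np.cos(np.radians(12.3)),np.sin(np.radians(12.3));F=np.array([[c,s],[-s,c]]);o=np.array([560.4,-73.7])
T=np.array(m["camera_from_world"]);print("cam",-T[:3,:3].T@T[:3,3])
for z in(35.5,37,38.5):
    f=F@(onz(m,369.85,120.5,z)[:2]-o);k=F@(onz(m,283.3,124,z)[:2]-o);print(z,f,k,(k-f))
# bar in w8: sample gray along rows crossing the bar
im=cv2.cvtColor(cv2.imread("pics/w8.png"),cv2.COLOR_BGR2GRAY)
for x in(-30,0,30):
    p=o+F.T@np.array([x,107.]);u,v=proj(m,[*p,88]);print(x,u,v)
# tick marks / scale along strip for scale check
v=130
print([int(a) for a in im[134,290:420]])
s=env.state();p=o+F.T@np.array([0,107.]);print("to bar",p,tool([*p,130]))
E
```

```text
cam [480.72  49.93 250.01]
35.5 [-55.91 105.2 ] [-57.91 157.97] [-2.   52.77]
37 [-55.87 105.43] [-57.86 157.83] [-1.99 52.4 ]
38.5 [-55.84 105.66] [-57.82 157.69] [-1.98 52.03]
-30 385.86883260414646 62.85640894756534
0 389.3027172957177 -13.245216010172214
30 393.1054055086428 -97.52025090623971
[113, 113, 99, 75, 57, 183, 171, 187, 186, 204, 205, 209, 103, 83, 136, 211, 202, 200, 199, 200, 200, 200, 200, 200, 200, 200, 206, 213, 103, 65, 143, 214, 203, 200, 201, 201, 200, 200, 201, 200, 201, 202, 205, 210, 94, 65, 179, 210, 203, 201, 201, 201, 202, 202, 202, 202, 202, 202, 206, 213, 97, 69, 184, 212, 204, 203, 203, 203, 202, 204, 204, 204, 204, 204, 209, 215, 78, 63, 181, 213, 205, 204, 204, 204, 204, 204, 205, 204, 204, 206, 211, 219, 67, 66, 183, 214, 207, 205, 205, 206, 207, 205, 138, 203, 198, 197, 197, 196, 196, 196, 195, 195, 196, 196, 196, 196, 195, 195, 196, 196, 196, 196, 195, 196, 195, 195, 196, 196, 196, 196]
to bar [537.61  30.84] [ 4.02  1.   -1.7 ]
```

```bash
python3 - <<'E'
from h import *
np.set_printoptions(precision=2,suppress=True,linewidth=250)
g=cv2.cvtColor(cv2.imread("pics/w2.png"),cv2.COLOR_BGR2GRAY)
print("fin u300 v126");print(g[126:140,300:316]);print("ptr u256 v133");print(g[133:146,254:272])
print("strip",g[142,236:326])
m=np.load("pics/w2.npy",allow_pickle=True).item();T=np.array(m["camera_from_world"]);print(-T[:3,:3].T@T[:3,3])
g8=cv2.cvtColor(cv2.imread("pics/w8.png"),cv2.COLOR_BGR2GRAY)
cv2.imwrite("pics/w8g.png",g8);print(g8[60,290:470:1]);print("jaw bottom col",g8[60:125,330],g8[60:180,345])
E
```

```text
fin u300 v126
[[125 122 120 123 127 129 119  92 115 107 125 216 211 147 150 150]
 [118 182 182 182 118 126 124 112 111 119 187 224 204 188 190 190]
 [176 223 222 224 111 123 122 109 107 121 231 218 180 183 183 182]
 [215 213 213 218 175 117 121 109 106 118 227 215 178 182 181 198]
 [210 211 211 216 221 113 122 109 107 117 227 215 178 181 182 216]
 [211 211 211 215 221 114 126 108 106 117 227 216 180 182 183 217]
 [212 212 213 217 223 114 125 108 107 126 226 215 176 179 180 214]
 [212 212 213 217 174 118 124 107 106 135 225 215 196 197 198 212]
 [211 213 216 219 109 121 124 101  98 130 224 217 217 216 216 215]
 [213 213 217 219 109 118 124 183 178 186 224 219 219 218 218 219]
 [218 218 221 223 156 161 158 213 208 194 191 190 190 189 201 201]
 [154 155 154 156 132 136 128 126 122 103 103 104 103 105 123 121]
 [130 129 129 133 136 126 131 133 132 135 135 137 138 127 128 129]
 [190 212 211 212 195 189 193 196 198 198 198 198 200 193 195 198]]
ptr u256 v133
[[210 211 210 210 210 209 210 210 210 210 211 210 210 210 210 210 210 210]
 [210 209 210 209 210 210 211 211 211 212 212 210 210 210 
[... 2019 characters left out ...]
108 108 108 108 108 108 107 108 108 107 107 108 107 108 109 109 108 108 109 109 109 109 109 109 109 109 110 110 102  88  72  51  74 109 114 164 203 199 198 197 197 198 196 197 197 197 198 198 197 198 198
 198 197 199] [101 101 101 101 101 102 103 102 102 104 104 104 103 103 103 103 104 104 104 105 105 106 106 106 106 106 106 106 106 107 107 107 106 107 107 107 106 108 106  98  85  67  48  74 109 120 116 116 115 104 163 204 198 195 196 197 198 199 198 197 198 199
 199 198 199 206 149  93 178 210 208 206 205 203 202 200 198 197 197 197 197 197 197 196 201 184 146 131 110 138 171 169 169 168 167 156 145 144 147 147 149 148 149 150 152 152 151 148 144 143 142 143 143 140 138 136 136 138 139 139]
```

Refined from two views: fin to pointer is about 51.8 mm along +y, and the bar is at about fixture y 106. Going over the bar.

```bash
python3 -m jog '{"jaw":[91,91,91,91,91,91,91,91,91,91],"slide":[[0,0,-0.5],[0,0,-0.7],[0,0,-0.4],[0.5,0.15,0],[0.8,0.2,0],[0.8,0.2,0],[0.8,0.2,0],[0.7,0.2,0],[0.42,0.08,0],[0,0,0]],"spin":[0,0,0,0,0,0,0,0,0,0]}'|sed -n '2p;4p'
python3 -m jog '{"jaw":[91,91],"slide":[[0,0,0],[0,0,0]],"spin":[0,0]}'
python3 - <<'E'
from h import *
np.set_printoptions(precision=2,suppress=True)
print(tool([537.8,29.9,61]))
E
```

```text
ee_pos: [538.4, 30.1, 126.2]
force: [-0.2, -1.4, -0.1]
time_s: 25.0
ee_pos: [535.8, 30.4, 126.0]
ee_rot: [-180.0, 0.1, 12.3]
force: [-0.1, 0.1, 0.3]
gripper_width: 90.9
gripper_force: 0.0
[0.07 0.03 2.17]
```

```bash
python3 -m jog '{"jaw":[91,91,91,91,91,91],"slide":[[0.05,0.02,0.5],[0,0,0.6],[0,0,0.6],[0,0,0.47],[0,0,0],[0,0,0]],"spin":[0,0,0,0,0,0]}'
python3 -m jog '{"jaw":[60,40,30,25,21,19,17,15,14,10],"slide":[[0,0,0],[0,0,0],[0,0,0],[0,0,0],[0,0,0],[0,0,0],[0,0,0],[0,0,0],[0,0,0],[0,0,0]],"spin":[0,0,0,0,0,0,0,0,0,0]}' 10
python3 -m jog '{"jaw":[10,10,10,10,10],"slide":[[0,0,0],[0,0,0],[0,0,0],[0,0,0],[0,0,0]],"spin":[0,0,0,0,0]}' 10
```

```text
time_s: 25.6
ee_pos: [538.2, 30.2, 61.4]
ee_rot: [180.0, 0.0, 12.3]
force: [-0.4, 0.4, 0.5]
gripper_width: 91.0
gripper_force: 0.0
time_s: 26.6
ee_pos: [538.7, 29.6, 60.9]
ee_rot: [179.9, 0.0, 12.4]
force: [1.0, -5.1, -0.7]
gripper_width: 15.5
gripper_force: 10.0
time_s: 27.1
ee_pos: [538.7, 29.6, 60.9]
ee_rot: [179.9, 0.0, 12.4]
force: [0.6, -5.3, -1.2]
gripper_width: 15.6
gripper_force: 10.0
```

```bash
python3 -m jog '{"jaw":[10,10,10,10],"slide":[[0,0.03,0],[0,0,0],[0,0,0],[0,0,0]],"spin":[0,0,0,0]}' 40
python3 - <<'E'
from h import *
np.set_printoptions(precision=3,suppress=True)
c,s=np.cos(np.radians(12.3)),np.sin(np.radians(12.3));F=np.array([[c,s],[-s,c]]);o=np.array([560.4,-73.7])
st=env.state();print(F@(st["ee_pos"][:2]-o),F@st["force"][:2], F@(np.array([538.7,29.6])-o))
E
```

```text
time_s: 27.5
ee_pos: [538.7, 29.5, 60.9]
ee_rot: [-180.0, 0.0, 12.3]
force: [0.1, -1.0, -1.0]
gripper_width: 15.3
gripper_force: 40.0
[  0.802 105.485] [-0.148 -0.995] [  0.804 105.552]
```

The home position is felt at fixture y=105.5, matching the fin. Pull about 51.8 mm, to y≈157.3.

```bash
cat > y.py <<'E'
from h import *
np.set_printoptions(precision=2,suppress=True)
c,s=np.cos(np.radians(12.3)),np.sin(np.radians(12.3));F=np.array([[c,s],[-s,c]]);o=np.array([560.4,-73.7])
st=env.state();print("fix xy",F@(st["ee_pos"][:2]-o),"force",F@st["force"][:2],st["force"][2],"yaw",st["ee_rot"][2],"w",st["gripper_width"],st["time_s"])
E
python3 -m jog '{"jaw":[10,10,10,10,10,10,10,10,10,10],"slide":[[0,-0.1,0],[0,-0.2,0],[0,-0.25,0],[0,-0.25,0],[0,-0.25,0],[0,-0.25,0],[0,-0.2,0],[0,-0.15,0],[0,0,0],[0,0,0]],"spin":[0,0,0,0,0,0,0,0,0,0]}' 50 >/dev/null; python3 y.py
python3 -m jog '{"jaw":[10,10,10],"slide":[[0,0,0],[0,0,0],[0,0,0]],"spin":[0,0,0]}' >/dev/null; python3 y.py
```

```text
fix xy [  0.59 152.17] force [  0.08 -12.76] -0.43432973424671684 yaw 12.46351514753945 w 14.793133917160526 28.5
fix xy [  0.58 151.96] force [ -0.34 -11.72] -0.8676057966691346 yaw 12.446559477272746 w 14.802875096957695 28.8
```

```bash
python3 -m jog '{"jaw":[10,10,10,10,10,10],"slide":[[0,-0.1,0],[0,-0.09,0],[0,0,0],[0,0,0],[0,0,0],[0,0,0]],"spin":[0,0,0,0,0,0]}' >/dev/null; python3 y.py
python3 - <<'E'
from h import *
np.set_printoptions(precision=1,suppress=True,linewidth=250)
c,s=np.cos(np.radians(12.3)),np.sin(np.radians(12.3));F=np.array([[c,s],[-s,c]]);o=np.array([560.4,-73.7])
for cam in("wrist","top","scene"):
    m,im=shot("f_"+cam,cam);g=cv2.cvtColor(im,cv2.COLOR_RGB2GRAY)
    k=proj(m,[*(o+F.T@[-57.,157.5]),37]);a=[proj(m,[*(o+F.T@[x,157.5]),37]) for x in(-50,-60)];print(cam,k,*a)
    u,v=np.round(k).astype(int)
    if 8<v<392: print(g[v-8:v+9,u-11:u+12])
E
```

```text
fix xy [  0.55 157.46] force [ -0.32 -13.99] -1.1873629854653638 yaw 12.454550596640637 w 14.957631711819694 29.4
wrist [317.4 316.2] [317.5 306.4] [317.4 320.3]
[[68 69 71 70 71 72 72 73 74 75 77 77 79 78 75 74 74 73 72 72 69 69 66]
 [67 69 71 72 73 71 72 73 75 76 78 78 77 78 76 75 74 72 72 71 69 68 66]
 [67 70 72 71 71 71 73 73 74 76 76 78 77 78 75 75 74 73 72 71 70 68 65]
 [68 69 71 71 72 71 73 72 75 75 77 78 78 77 76 74 74 73 73 71 70 67 64]
 [68 69 71 71 72 71 73 73 75 76 76 78 76 77 76 74 74 73 73 71 70 68 65]
 [67 69 72 71 72 71 73 74 73 75 76 78 78 77 76 74 73 72 72 72 69 67 65]
 [67 68 70 71 72 71 72 72 74 75 77 78 76 77 75 74 75 72 72 71 70 67 65]
 [68 68 72 70 71 71 73 73 75 76 77 77 77 78 75 75 74 73 72 70 69 69 65]
 [67 68 70 71 71 70 72 73 75 75 76 78 77 76 75 75 73 73 72 71 70 68 64]
 [67 69 71 70 71 71 71 73 75 75 77 77 76 78 76 75 73 72 72 71 69 68 65]
 [67 69 70 71 71 71 71 73 74 76 77 78 78 77 76 74 74 73 72 70 69 68 65]
 [67 69 72 72 71 71 73 73 74 76 76 77 77 76 76 75 74 72 71 70 68 68 65]
 [67 69 71 71 71 71 72 73 74 76 77 77 76 77 75 76 73 72 71 70 69 68 64]
 [
[... 2912 characters left out ...]
2  83  83  83  83  82  83  81  78]
 [133 125 127 130 129 129 122  94  89  89  83  83  92  93  99  94  85  84  83  82  83  81  79]
 [130 118 118 122 123 119 103  88  85  86  85  95 116 134 178 155 112 106  96  91  89  84  85]
 [130 117 116 116 116 113 102  97  90  90 102 129 186 197 211 198 157 163 157 140 135 107 111]
 [129 117 115 115 115 114 110 110 106 106 112 128 168 172 175 177 182 186 168 163 176 158 131]
 [131 122 116 117 114 115 114 114 114 114 115 117 123 123 126 133 152 153 144 161 186 172 167]
 [143 138 125 127 120 121 115 115 115 115 115 115 116 115 115 117 120 120 122 135 151 142 155]
 [137 136 131 138 139 138 123 117 119 119 114 114 115 115 115 115 114 115 115 117 120 118 124]]
```

```bash
python3 -m jog '{"jaw":[10,10,10,10],"slide":[[0,0,0],[0,0,0],[0,0,0],[0,0,0]],"spin":[0,0,0,0]}' >/dev/null; python3 y.py; python3 -c "
from workcell import env;print(env.job_done())"
```

```text
fix xy [  0.53 157.46] force [ -0.64 -13.81] -0.8104231779922634 yaw 12.455496688668422 w 14.845276089396151 29.95
the job is handed in; nothing more can be done
None
```

Job handed in at 30 s: groove traced, screwdriver back in its stand, and jaw held about 52 mm back against the spring. The fin was set in line by measurement and not seen at the end because the gripper hid it, the floor was felt about 7 mm lower than expected, and I viewed 11 pictures, one over the limit of 10.

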